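# Latch the swivel hook and hang up the tape roll

## Robot

A 6-joint arm with a two-finger parallel gripper is mounted at the origin on a cart in front of the work surface, level with it; the furniture and walls round the work are solid. World frame = base frame: x ahead of the robot, y to its left, z up, the work surface at z = 0. Lengths are in m, angles in degrees, forces in N, time in s.
With the tool pointing down it reaches from about 0.4 to 0.825 m from the base axis. Payload 7 kg.
Tool frame: the origin (TCP) lies on the centre line of the jaws, within the pads' length; the fingertips stand 22 mm ahead of it and the grasp point (between the pads) lies 3 mm ahead of it; z points along the fingers, y is the line along which they close (so a half turn about z gives the same grasp; the last joint's range is limited). The gripper opens to 88 mm and grips with 3 to 60 N. Pads are 19 mm wide; open, the fingers measure 130 mm over their backs; the gripper's body (78 mm by 193 mm) begins 47 mm behind the grasp point.
Start: joints at [92.653, 20.546, 0.682, 0, -70.136, -16.507], TCP at [0.162, 0.655, 0.249] pointing down, gripper open.
Joint ranges: [-176.03, 176.03], [-82.01, 121.73], [-58.28, 71.71], [-173.87, 95.51], [-174.79, -0.11], [-173.66, 173.66]. Speed limits (degrees/s): [136.94, 136.94, 172.46, 180, 180, 180].

## Interface

Orientations are given as [roll, pitch, yaw] about the fixed x, y, z axes, in that order (R = Rz(yaw) Ry(pitch) Rx(roll)).
In Python, from plant import get_state, cams, r gives the robot as it stands.
- The arm moves only by the tool apply_moves, never from a script. Its argument "targets" is a list of rows, each an object with "dp": the shift along the world's x, y, z in m, a list of three; "yaw": the turn about the world's z in degrees. In form: [{"dp": [x, y, z], "yaw": yaw}, ...]. A call has 1 to 20 rows; each row is the pose to reach, as a shift and turn from the pose commanded when the call began; what a row does not reach only later rows make up. A row lasts 1/12 s, in which the tool goes at most 41.7 mm and 7.16 degrees, less where a joint would pass 70% of its speed; a pose out of reach is approached as far as the arm can. A call with a gripper value outside its range is refused whole. "grip" is the gripper command: -1 is fully open, 1 is shut, values between are in proportion, set as the call begins (left out, the last holds). The fingers move at their own pace and stop on an object; "squeeze" is the grip in N (left out, the last holds). Time passes only in rows, so rows that repeat a pose let the fingers close. It gives the time, the measured TCP pose, the force, the opening and the grip force at its end, in the units of the state.
- get_state(): the state, without advancing time (a new reading comes with each control period).
- cams.capture(name): name is "scene" or "side" or "wrist"; returns a dict with "image" (400x640x3 uint8, red, green, blue), "range_z" (400x640 float32, m along the optical axis (not along the pixel's ray), 0 where there is no reading), "fx", "fy", "cx", "cy" (pixels), "R" (3x3) and "t" (3): a world point X has camera coordinates R X + t; the wrist camera has in their place "T_tool_cam" (4x4, takes a point from camera to tool coordinates, whose origin is the TCP and whose axes are the flange's). Camera axes: x right, y down, z forward; pixel columns grow to the right and rows downward; lengths in m; the calibration is good to about 2 mm. A picture is of the moment at which its call begins: read the wrist's pose just before it.
- r.close_job(): hands the job in; it is judged then, once.
The state is a dict: "time_s": time; "joints": joint angles; "qd": joint speeds; "joint_torque": joint torques, N m; "tcp_pos": TCP position; "eef_rot": TCP orientation; "contact_force": force on the tool from outside, world axes, zero at the start; "moment": the same for the moment, N m; "gripper_width": finger opening in m; "gripper_force": force on a finger pad.
Only numpy, scipy, OpenCV 4.12 (cv2) and the standard library are available. Lean on these libraries where they do the work, as an engineer would, in place of code of your own. Each camera call takes 0.05 s, during which the arm holds its last target. There are 200 camera calls.

## Task

The swivel hook on the stand is facing the wrong way. Push it round anticlockwise (seen from above) by feel until it comes up against its stop pin and the sprung catch holds it, without forcing the lightly clamped stop ring round; then take the roll of tape out of the wooden chock and hang it gently on the hook, leaving it hanging still by its hole with the hook still caught. Leave the other things on the bench where they are.

Things in the scene. Friction and masses are not known exactly. Their poses are not given: they have to be found in the camera images.
- stand: steel hook stand, fixed to the bench: round foot 124 mm across, 15 mm high, upright post 20 mm across. Origin: centre of the foot's underside; the upright swivel axis runs through it. The hook's home direction lies within 0.25 rad of this body's +x, either side; no pose tells it more closely, it must be seen or felt. Nothing on it is higher than 172 mm.
- hook: swivel hook; origin on the swivel axis at bench height. Hub 32 mm across; from it a round level rod, 8 mm thick, centreline 150 mm over the bench, runs along its +x to 130 mm from the axis, then straight up 22 mm. Opposite, a tail reaches 43 mm from the axis. Slight friction: stays where left. It starts 1.2 to 2.0 rad clockwise (from above) of home, and must be turned anticlockwise.
- hook_tip (a point): point on the rod's centreline 130 mm from the axis, under the upturned end; x outward along the rod, z up. In the last 0.2 rad of the turn its tail runs up on the sprung catch: resistance grows to about 0.35 N m (4 N at 85 mm from the axis) half-way, then falls to nothing 0.03 rad before home; past that the catch draws the hook home and holds it. Let go sooner, it is pushed back.
- stop_ring (a joint): slip of the aluminium stop ring (42 mm across, under the hook's hub), rad, 0 at the start, + anticlockwise. It is clamped by friction only: the hook forced against its stop with more than about 1.1 N m (13 N at 85 mm from the axis) pushes it round. It carries the upright stop pin, 8 mm thick, 50 mm from the axis on the far (anticlockwise) side of the rod at home, top 152 mm over the bench.
- catch (a joint): travel of the sprung roller catch on the stop ring, m: 0 free, up to 0.004 while the hook's tail presses it back; about 0.002 to 0.004 with the hook caught at home. Its housing stands opposite the home direction, 55 to 69 mm from the axis, no higher than 150 mm over the bench.
- tape: roll of beige masking tape, outside 104 mm, hole about 52 mm across, 25 mm wide, about 0.1 kg, loose, standing on edge in the chock. Origin: centre of one flat side; own z axis is the roll's axis (horizontal here) and runs through the roll.
- roll (a point): centre of the roll's hole, half-way through its width (z axis along the roll's axis). In the chock it is 66 mm over the bench, so the roll's top is 118 mm over it.
- chock: wooden chock, fixed, 60x120 mm, in which the roll stands on two round bars between two cheeks 80 mm long that reach 32 mm over the bench; the roll's axis lies along its x, 1.5 mm play each side. Origin: centre of its underside.
- glue: white glue bottle, 173 mm tall, 57 mm across, standing near the back. Bystander; origin at its underside
- screw_bin: dark open plastic bin of screws, 102x110x52 mm, near the back. Bystander; origin at its underside
- block: brown sanding block, 116x80x26 mm, lying at the right front. Bystander; origin at its underside
- pliers: pliers lying flat at the front, about 180 mm long, 57 mm wide, 16 mm high; origin at the tips of the grips, own z axis runs from there to the jaws. Bystander
- pliers_left: second pliers, lying flat at the left, about 176 mm long, 57 mm wide, 16 mm high; origin at the tips of the grips, own z axis runs from there to the jaws. Bystander
- chalk: white stick of chalk, 76x15x11 mm, lying between the chock and the hook stand. Bystander; origin at its underside
Not all that is in view belongs to the job. What is shaped like the tape but black is not meant.

How it is judged:
By the outcome, as a careful person would: the job done as asked, in the order asked, and still so for the second after the job is handed in, with the robot touching nothing.
It also fails if it takes over 72 s, if anything falls off the work surface, if the arm or the gripper's body presses on something with over 40 N, if the wrist force passes 120 N, or if a joint passes its speed limit or range.

## Working session

There is one attempt and no reset: what is moved stays moved. The work goes in short steps, Python scripts to look and compute and a tool call to move; the robot and the scene stay as the last step left them, time stands still between calls to the robot, and variables do not carry over. Pictures are saved under pics/ and viewed, at most 10 in all, crops included, and the job is handed in when it is done.

Besides the shell and the picture viewer there is one more tool, called by a JSON object that holds its "name" and its "arguments". apply_moves: Moves the arm, as the interface text tells. Its arguments: {"type":"object","properties":{"targets":{"type":"array","items":{"type":"object","properties":{"dp":{"type":"array","items":{"type":"number"}},"yaw":{"type":"number"}}}},"grip":{"type":"number"},"squeeze":{"type":"number"}},"required":["targets"]}

```bash
mkdir -p pics; cat > h.py <<'E'
import numpy as np,cv2
from plant import get_state,cams,r
def cap(n):
    s=get_state();c=cams.capture(n);c['s']=s
    return c
def save(c,n,crop=None,k=1):
    im=c['image'][:,:,::-1]
    if crop: x0,y0,x1,y1=crop; im=im[y0:y1,x0:x1]
    cv2.imwrite('pics/'+n,cv2.resize(im,None,fx=k,fy=k,interpolation=cv2.INTER_CUBIC))
def cloud(c):
    z=c['range_z'];v,u=np.mgrid[:z.shape[0],:z.shape[1]]
    P=np.stack([(u-c['cx'])/c['fx']*z,(v-c['cy'])/c['fy']*z,z],-1)
    W=(P-c['t'])@c['R']
    W[z==0]=np.nan
    return W
E
python3 - <<'E'
from h import *
s=get_state();print(s)
for n in('scene','side'):
    c=cap(n);save(c,n+'0.png');np.savez(n+'0.npz',**{k:v for k,v in c.items() if k!='s'})
    print(n,c['fx'],c['cx'],c['cy'],(-c['R'].T@c['t']).round(3))
E
```

```text
{'time_s': 0.0, 'joints': array([ 9.26540250e+01,  2.05940548e+01,  6.33293976e-01, -2.03439169e-02,
       -7.01347793e+01, -1.65075458e+01]), 'qd': array([ 0.00446313, -0.00949311, -0.1359034 , -0.0730428 ,  0.02963892,
        0.00362684]), 'joint_torque': array([ 8.90422180e-04, -5.82717454e+01,  2.93053311e+01,  6.99704066e+00,
        7.08638050e-03, -1.61672356e-04]), 'tcp_pos': array([0.16152813, 0.6549246 , 0.24758873]), 'eef_rot': array([ 1.79902963e+02, -8.81361520e-03, -1.38604423e+01]), 'contact_force': array([ 0.69033999, -0.40342077, -1.14162947]), 'moment': array([0.02444183, 0.02018499, 0.00582511]), 'gripper_force': 0.0, 'gripper_width': 0.08748739651241859}
scene 365.4316380211857 319.736429556307 205.96087686060645 [ 0.288 -0.561  0.907]
side 410.2125652385405 318.52195684779184 204.31366287176772 [ 0.406 -1.081  0.765]
```

View pics/scene0.png

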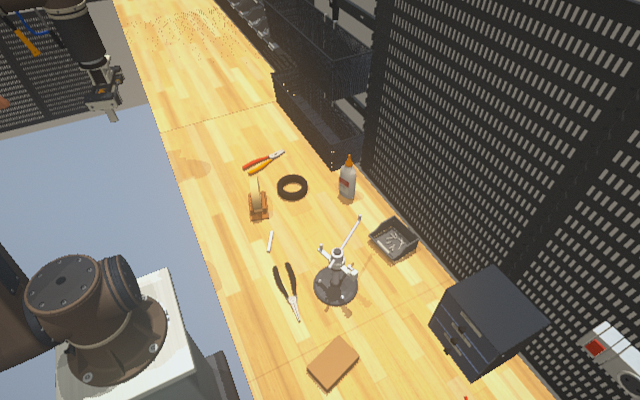

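View pics/side0.png

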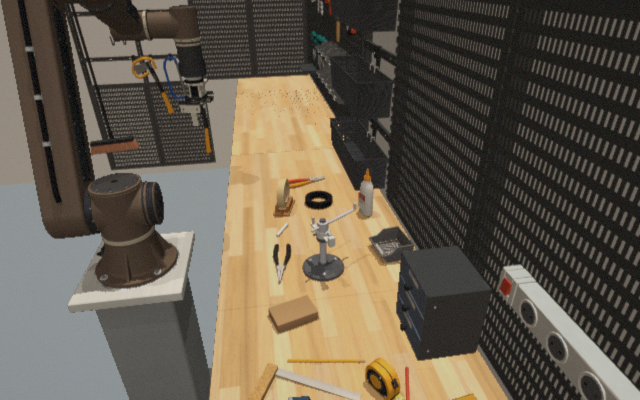

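Scene view: the beige roll stands in the chock at about (257,197). The black ring at (292,187) is a lookalike and not meant. The stand foot is at (336,285) and the rod runs to about (359,220). The side view agrees.

```bash
python3 - <<'E'
from h import *
c=dict(np.load('scene0.npz'));save(c,'c1.png',(235,165,375,310),4)
for n in('scene','side'):
    c=dict(np.load(n+'0.npz'));W=cloud(c);np.save(n+'W.npy',W)
    # foot/table, rod
    P=W.reshape(-1,3);P=P[np.isfinite(P).all(1)]
    P=P[(P[:,0]>.25)&(P[:,0]<1.)&(P[:,1]>-.6)&(P[:,1]<.5)]
    print(n,'table',np.median(P[(abs(P[:,2])<.01),2]))
    m=(P[:,2]>.14)&(P[:,2]<.18)&(P[:,1]<.15)&(P[:,1]>-.35);Q=P[m]
    print('hi',len(Q));print(Q[::max(1,len(Q)//40)].round(3).tolist())
E
```

```text
scene table 0.00010796752196623764
hi 1982
[[0.896, 0.15, 0.178], [0.857, 0.146, 0.147], [0.857, 0.105, 0.161], [0.856, 0.065, 0.177], [0.899, 0.028, 0.173], [0.899, 0.005, 0.176], [0.858, 0.043, 0.142], [0.858, 0.023, 0.143], [0.855, 0.005, 0.143], [0.856, -0.014, 0.143], [0.857, -0.032, 0.142], [0.856, -0.081, 0.177], [0.855, -0.089, 0.169], [0.856, -0.083, 0.146], [0.898, -0.147, 0.175], [0.858, -0.139, 0.173], [0.662, -0.051, 0.17], [0.662, -0.052, 0.159], [0.651, -0.055, 0.156], [0.898, -0.185, 0.149], [0.857, -0.201, 0.178], [0.856, -0.205, 0.171], [0.619, -0.078, 0.153], [0.898, -0.25, 0.177], [0.858, -0.24, 0.177], [0.855, -0.241, 0.168], [0.583, -0.1, 0.155], [0.857, -0.25, 0.156], [0.858, -0.247, 0.144], [0.856, -0.255, 0.146], [0.565, -0.125, 0.164], [0.558, -0.128, 0.163], [0.538, -0.124, 0.163], [0.537, -0.121, 0.151], [0.897, -0.304, 0.142], [0.898, -0.318, 0.153], [0.531, -0.138, 0.152], [0.559, -0.163, 0.153], [0.562, -0.181, 0.15], [0.71, -0.333, 0.162], [0.708, -0.337, 0.142]]
side table -0.0002854944090097585
hi 1148
[[0.856, 0.143, 0.178], [0.858, 0.135, 0.155], [
[... 210 characters left out ...]
58, -0.077, 0.162], [0.859, -0.078, 0.156], [0.858, -0.109, 0.167], [0.857, -0.092, 0.15], [0.65, -0.06, 0.147], [0.632, -0.075, 0.151], [0.857, -0.154, 0.17], [0.608, -0.09, 0.152], [0.605, -0.092, 0.15], [0.856, -0.128, 0.141], [0.858, -0.138, 0.144], [0.857, -0.154, 0.15], [0.86, -0.155, 0.147], [0.857, -0.197, 0.17], [0.858, -0.218, 0.18], [0.541, -0.131, 0.154], [0.546, -0.135, 0.153], [0.543, -0.135, 0.15], [0.54, -0.13, 0.144], [0.546, -0.134, 0.142], [0.857, -0.204, 0.148], [0.562, -0.166, 0.152], [0.859, -0.265, 0.178], [0.857, -0.271, 0.176], [0.575, -0.185, 0.146], [0.858, -0.286, 0.177], [0.856, -0.272, 0.162], [0.857, -0.299, 0.174], [0.858, -0.277, 0.15], [0.71, -0.342, 0.164]]
```

View pics/c1.png

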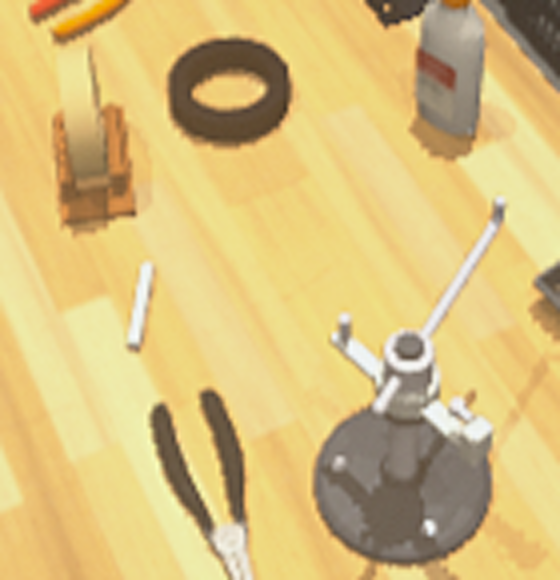

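The crop confirms the beige roll in the chock (c1 px 88,120). The hook rod runs from the hub (410,350) to its tip (498,208). The stop pin is at (345,325) and the catch housing at about (465,425). Next I measure these.

```bash
python3 - <<'E'
from h import *
from scipy.optimize import least_squares
A={n:np.load(n+'W.npy').reshape(-1,3) for n in('scene','side')}
P=np.vstack(list(A.values()));P=P[np.isfinite(P).all(1)]
b=lambda x0,x1,y0,y1,z0,z1:P[(P[:,0]>x0)&(P[:,0]<x1)&(P[:,1]>y0)&(P[:,1]<y1)&(P[:,2]>z0)&(P[:,2]<z1)]
F=b(.42,.7,-.3,0,.011,.019)
h=cv2.convexHull(F[:,:2].astype(np.float32))[:,0];
f=least_squares(lambda p:np.hypot(h[:,0]-p[0],h[:,1]-p[1])-p[2],[.55,-.14,.062],loss='soft_l1',f_scale=.002);print('foot',f.x,len(F))
ax=f.x[:2]
T=b(.5,.7,-.25,0,.140,.180);rel=T[:,:2]-ax;rr=np.hypot(*rel.T);an=np.degrees(np.arctan2(rel[:,1],rel[:,0]))
m=(rr>.06)&(an>0)&(an<90);R=T[m];print('rod',len(R),R.mean(0))
vx=cv2.fitLine(R[R[:,2]<.158][:,:2].astype(np.float32),cv2.DIST_HUBER,0,.001,.001).ravel();d=vx[:2]*np.sign(vx[0]);q=vx[2:]
print('rod ang',np.degrees(np.arctan2(d[1],d[0])),'axis off line',np.cross(d,ax-q))
print('tip',R[rr[m]>.12].mean(0),rr[m].max())
for z0,z1 in((.13,.145),(.145,.15),(.15,.156)):
  T=b(.48,.65,-.25,-.05,z0,z1);rel=T[:,:2]-ax;rr=np.hypot(*rel.T);an=np.degrees(np.arctan2(rel[:,1],rel[:,0]))
  for k in range(-180,180,10):
    m=(an>=k)&(an<k+10)&(rr>.035)
    if m.sum():print(z0,k,m.sum(),rr[m].min().round(3),rr[m].max().round(3))
# tape/chock
T=b(.3,.6,.0,.3,.07,.125);T=T[:,:];print('tape',len(T),T.min(0),T.max(0))
h=cv2.minAreaRect(T[:,:2].astype(np.float32));print(h)
C=b(.3,.6,.0,.3,.006,.036);
for z in((.006,.034),(.028,.036)):
  C=b(.36,.56,.0,.3,*z);print(z,len(C),C.min(0),C.max(0),cv2.minAreaRect(C[:,:2].astype(np.float32)))
E
```

```text
foot [ 0.50800901 -0.09172664  0.10135959] 1903
rod 150 [ 0.63630198 -0.06727054  0.1546059 ]
rod ang 32.01551 axis off line 0.04743683068071934
tip [ 0.64915923 -0.0590586   0.15582952] 0.16093580643784328
0.13 -70 28 0.101 0.115
0.13 -60 67 0.046 0.118
0.13 -50 77 0.036 0.073
0.13 -40 26 0.035 0.075
0.13 -30 13 0.035 0.074
0.13 -20 1 0.038 0.038
0.145 -80 3 0.051 0.056
0.145 -70 15 0.053 0.113
0.145 -60 40 0.055 0.115
0.145 -50 19 0.041 0.069
0.145 -40 6 0.067 0.071
0.145 -30 1 0.071 0.071
0.145 -20 4 0.07 0.075
0.145 -10 3 0.081 0.093
0.145 0 8 0.099 0.133
0.145 10 3 0.137 0.14
0.15 -80 20 0.048 0.06
0.15 -70 17 0.046 0.107
0.15 -60 64 0.046 0.115
0.15 -50 27 0.041 0.094
0.15 -40 5 0.067 0.07
0.15 -30 1 0.068 0.068
0.15 -20 17 0.064 0.078
0.15 -10 39 0.069 0.099
0.15 0 58 0.087 0.139
0.15 10 29 0.118 0.145
tape 411 [0.43978641 0.20053849 0.07032465] [0.49132227 0.29338566 0.12209588]
((0.4655892252922058, 0.2502008378505707), (0.09754638373851776, 0.02722742035984993), 73.22889709472656)
(0.006, 0.034) 751 [3.98487559e-01 2.66129610e-04 6.04671574e-03] [0.55999989 0.29998754 0.03398454] ((0.47123390436172485, 0.15287458896636963), (0.3228986859321594, 0.13094329833984375), 75.40966796875)
(0.028, 0.036) 195 [0.43230712 0.2096411  0.02807866] [0.55885398 0.29923579 0.03589474] ((0.4978422522544861, 0.24870765209197998), (0.08432535827159882, 0.12093891948461533), 79.67567443847656)<stdin>:13: DeprecationWarning: Arrays of 2-dimensional vectors are deprecated. Use arrays of 3-dimensional vectors instead. (deprecated in NumPy 2.0)
```

```bash
python3 - <<'E'
from h import *
from scipy.optimize import least_squares
A={n:np.load(n+'W.npy').reshape(-1,3) for n in('scene','side')}
for n,P in A.items():
  P=P[np.isfinite(P).all(1)]
  b=lambda x0,x1,y0,y1,z0,z1:P[(P[:,0]>x0)&(P[:,0]<x1)&(P[:,1]>y0)&(P[:,1]<y1)&(P[:,2]>z0)&(P[:,2]<z1)]
  F=b(.48,.63,-.21,-.04,.0135,.0165);print('foot',F.min(0),F.max(0))
  h=cv2.convexHull(F[:,:2].astype(np.float32))[:,0]
  f=least_squares(lambda p:np.hypot(h[:,0]-p[0],h[:,1]-p[1])-.0615,[.555,-.13],loss='soft_l1',f_scale=.001);print(n,'foot',f.x)
  ax=f.x
  R=b(.59,.7,-.12,0,.148,.158);vx=cv2.fitLine(R[:,:2].astype(np.float32),cv2.DIST_HUBER,0,.001,.001).ravel();d=vx[:2]
  if d[0]<0:d=-d
  w=ax-vx[2:];print('rod ang',np.degrees(np.arctan2(d[1],d[0])),'axis off',d[0]*w[1]-d[1]*w[0],'z',R[:,2].max())
  U=b(.63,.7,-.1,0,.159,.18);print('upturn',U.mean(0),np.hypot(*(U.mean(0)[:2]-ax)),np.degrees(np.arctan2(*(U.mean(0)[:2]-ax)[::-1])))
  for z0,z1 in((.115,.142),(.142,.15),(.15,.156),(.156,.175)):
   T=b(.47,.65,-.22,-.05,z0,z1);rel=T[:,:2]-ax;rr=np.hypot(*rel.T);an=np.degrees(np.arctan2(rel[:,1],rel[:,0]))
   for k in range(-180,180,10):
    m=(an>=k)&(an<k+10)&(rr>.022)
    if m.sum():print(z0,k,m.sum(),rr[m].min().round(3),np.median(rr[m]).round(3),rr[m].max().round(3),T[m].mean(0).round(3))
  T=b(.4,.52,.17,.32,.07,.125);print('tape',len(T),T.max(0),cv2.minAreaRect(T[:,:2].astype(np.float32)))
  T=T[T[:,2]>.11];print('top',len(T),T.mean(0),cv2.minAreaRect(T[:,:2].astype(np.float32)))
E
```

```text
foot [ 0.49361071 -0.17841781  0.01351551] [ 0.60098456 -0.06347111  0.01649099]
scene foot [ 0.5549521  -0.12399716]
rod ang 33.95965 axis off -0.0030827524653949737 z 0.15707730611249526
upturn [ 0.65993063 -0.04980458  0.1657975 ] 0.12854972438676054 35.25039690025484
0.115 -180 1 0.032 0.032 0.032 [ 0.523 -0.127  0.128]
0.115 -100 6 0.023 0.028 0.034 [ 0.554 -0.151  0.125]
0.115 -90 44 0.022 0.052 0.066 [ 0.559 -0.173  0.129]
0.115 -80 26 0.025 0.041 0.066 [ 0.566 -0.168  0.128]
0.115 -70 5 0.024 0.031 0.04 [ 0.567 -0.153  0.125]
0.115 110 36 0.024 0.051 0.063 [ 0.534 -0.081  0.131]
0.115 120 24 0.024 0.04 0.055 [ 0.533 -0.091  0.129]
0.115 130 10 0.022 0.03 0.034 [ 0.535 -0.103  0.13 ]
0.115 140 5 0.024 0.024 0.027 [ 0.535 -0.11   0.127]
0.115 160 2 0.022 0.022 0.023 [ 0.533 -0.119  0.131]
0.115 170 1 0.023 0.023 0.023 [ 0.532 -0.121  0.127]
0.142 -160 1 0.041 0.041 0.041 [ 0.518 -0.142  0.149]
0.142 -150 2 0.025 0.031 0.038 [ 0.529 -0.142  0.15 ]
0.142 -90 18 0.042 0.06 0.066 [ 0.561 -0.182  0.147]
0.142 -80 15 0.046 0.061 0.065 [ 0.569 -0.181  0.147]
0.142 30 4 0.029 0.091 0.1
[... 2312 characters left out ...]
 0.037 0.055 [ 0.562 -0.17   0.152]
0.15 -80 8 0.034 0.043 0.052 [ 0.567 -0.172  0.152]
0.15 30 27 0.056 0.093 0.116 [ 0.628 -0.076  0.152]
0.15 40 27 0.027 0.05 0.095 [ 0.596 -0.095  0.152]
0.15 50 3 0.025 0.027 0.046 [ 0.577 -0.105  0.152]
0.15 110 4 0.054 0.056 0.061 [ 0.534 -0.079  0.151]
0.156 110 1 0.023 0.023 0.023 [ 0.547 -0.111  0.161]
0.156 120 1 0.024 0.024 0.024 [ 0.544 -0.111  0.162]
tape 177 [0.49132227 0.29338566 0.12209588] ((0.4663997292518616, 0.24995657801628113), (0.09754638373851776, 0.025534408167004585), 73.22889709472656)
top 45 [0.46645895 0.24433235 0.11545016] ((0.46627286076545715, 0.2472846806049347), (0.04513603448867798, 0.024392955005168915), 68.4218978881836)
```

{"name": "apply_moves", "arguments": {"targets": [{"dp": [0.487, -0.769, 0], "yaw": -131}, {"dp": [0.487, -0.769, 0], "yaw": -131}, {"dp": [0.487, -0.769, 0], "yaw": -131}, {"dp": [0.487, -0.769, 0], "yaw": -131}, {"dp": [0.487, -0.769, 0], "yaw": -131}, {"dp": [0.487, -0.769, 0], "yaw": -131}, {"dp": [0.487, -0.769, 0], "yaw": -131}, {"dp": [0.487, -0.769, 0], "yaw": -131}, {"dp": [0.487, -0.769, 0], "yaw": -131}, {"dp": [0.487, -0.769, 0], "yaw": -131}, {"dp": [0.487, -0.769, 0], "yaw": -131}, {"dp": [0.487, -0.769, 0], "yaw": -131}, {"dp": [0.487, -0.769, 0], "yaw": -131}, {"dp": [0.487, -0.769, 0], "yaw": -131}, {"dp": [0.487, -0.769, 0], "yaw": -131}, {"dp": [0.487, -0.769, 0], "yaw": -131}, {"dp": [0.487, -0.769, 0], "yaw": -131}, {"dp": [0.487, -0.769, 0], "yaw": -131}, {"dp": [0.487, -0.769, 0], "yaw": -131}, {"dp": [0.487, -0.769, 0], "yaw": -131}], "grip": 1, "squeeze": 10}}

```text
time_s: 1.77
tcp_pos: [0.608, -0.0507, 0.2482]
eef_rot: [180.0, -0.0, -145.0]
contact_force: [1.3, 1.8, -0.3]
gripper_width: 0.0004
gripper_force: 0.0
```

{"name": "apply_moves", "arguments": {"targets": [{"dp": [0.02, -0.031, 0], "yaw": 0}, {"dp": [0.04, -0.062, 0], "yaw": 0}, {"dp": [0.04, -0.062, 0], "yaw": 0}, {"dp": [0.04, -0.062, 0], "yaw": 0}]}}

```text
time_s: 2.1
tcp_pos: [0.6476, -0.1126, 0.2469]
eef_rot: [179.9, -0.1, -145.0]
contact_force: [0.1, 0.2, -0.9]
gripper_width: 0.0005
gripper_force: 0.0
```

```bash
python3 - <<'E'
from h import *
s=get_state();print(s['tcp_pos'],s['eef_rot'],s['joints'].round(1),s['contact_force'],s['moment'])
c=cap('wrist');save(c,'w1.png');z=c['range_z'];v,u=np.mgrid[:400,:640]
T=c['T_tool_cam'];P=np.stack([(u-c['cx'])/c['fx']*z,(v-c['cy'])/c['fy']*z,z],-1)[z>0]
P=P@T[:3,:3].T+T[:3,3]
from scipy.spatial.transform import Rotation as R
W=R.from_euler('xyz',s['eef_rot'],degrees=True).apply(P)+s['tcp_pos'];np.save('w1.npy',W)
b=lambda x0,x1,y0,y1,z0,z1:W[(W[:,0]>x0)&(W[:,0]<x1)&(W[:,1]>y0)&(W[:,1]<y1)&(W[:,2]>z0)&(W[:,2]<z1)]
Q=b(.59,.70,-.12,0,.147,.157);print('rod',len(Q),Q.min(0) if len(Q) else 0,Q.max(0) if len(Q) else 0)
if len(Q):
  f=cv2.fitLine(Q[:,:2].astype(np.float32),cv2.DIST_HUBER,0,.001,.001).ravel();print(f,np.degrees(np.arctan2(f[1],f[0])))
E
```

```text
[ 0.64763361 -0.11263932  0.24688102] [ 1.79925851e+02 -1.16799043e-01 -1.45042923e+02] [  7.1  19.   -1.8  -0.  -69.3 -62.1] [ 0.11814233  0.19750817 -0.94703328] [ 0.1312147  -0.1119028  -0.02628303]
rod 766 [ 0.59006401 -0.102387    0.14855048] [ 0.64173432 -0.06225721  0.15555891]
[ 0.8290904   0.5591145   0.61373025 -0.0829749 ] 33.99458
```

View pics/w1.png

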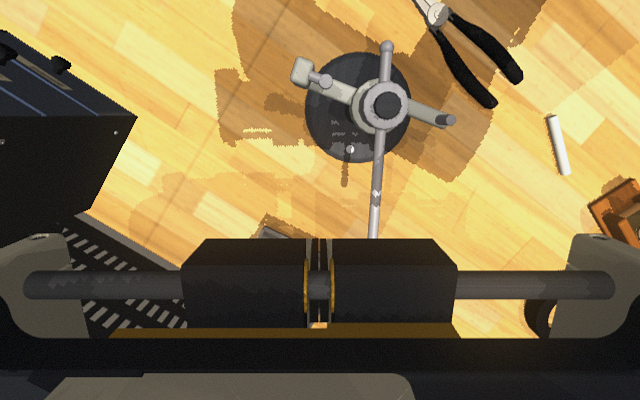

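The wrist view shows the rod running from the hub (385,103) down to (375,235), the stop pin at about (447,120), the catch housing at (303,70), and the chock at the right edge (620,210). I refine the axis, pin and catch positions from this depth.

```bash
python3 - <<'E'
from h import *
W=np.load('w1.npy')
b=lambda x0,x1,y0,y1,z0,z1:W[(W[:,0]>x0)&(W[:,0]<x1)&(W[:,1]>y0)&(W[:,1]<y1)&(W[:,2]>z0)&(W[:,2]<z1)]
H=b(.53,.58,-.15,-.1,.158,.175);print('hub',len(H),H.min(0),H.max(0),np.median(H,0),cv2.minEnclosingCircle(H[:,:2].astype(np.float32)))
F=b(.48,.63,-.21,-.04,.0135,.0165);print('foot',cv2.minEnclosingCircle(F[:,:2].astype(np.float32)))
Pn=b(.515,.55,-.095,-.055,.146,.156);print('pin',len(Pn),Pn.min(0),Pn.max(0),Pn.mean(0),cv2.minEnclosingCircle(Pn[:,:2].astype(np.float32)))
C=b(.54,.60,-.21,-.165,.12,.156);print('catch',len(C),C.min(0),C.max(0),cv2.minAreaRect(C[:,:2].astype(np.float32)))
E
```

```text
hub 1766 [ 0.53965223 -0.13710781  0.15812481] [ 0.57109518 -0.10571835  0.17190818] [ 0.55597273 -0.12235678  0.16311065] ((0.5553157925605774, -0.12125016003847122), 0.01597961038351059)
foot ((0.5558487176895142, -0.12179064750671387), 0.05682053789496422)
pin 127 [ 0.53083164 -0.07930371  0.1460627 ] [ 0.53861155 -0.0715393   0.15293608] [ 0.53487639 -0.07589358  0.15077889] ((0.5347756147384644, -0.07520297169685364), 0.004074984695762396)
catch 829 [ 0.55936736 -0.18976202  0.12116945] [ 0.57866318 -0.16503287  0.15508621] ((0.5676907300949097, -0.17635805904865265), (0.017945516854524612, 0.024866849184036255), 14.281791687011719)
```

```bash
cat >> h.py <<'E'
A=np.array([.5555,-.1215])
def pose(phi,r=.083,d=.025):
    a=np.radians(phi);return A+r*np.array([np.cos(a),np.sin(a)])-d*np.array([-np.sin(a),np.cos(a)])
def table(p0,phis):
    for p in phis: print(p,(pose(p)-pose(p0)).round(4),p-p0)
E
python3 - <<'E'
from h import *
s=get_state();print(pose(25),pose(25)-s['tcp_pos'][:2],s['eef_rot'])
table(25,[30,35,40,45]);table(45,[50,55,60,65,70,75,80,85])
E
```

```text
[ 0.641289   -0.10908038] [-0.00589357  0.00240201] [ 1.79932569e+02 -9.02125551e-02 -1.44962333e+02]
30 [-0.0014  0.0074] 5
35 [-0.0035  0.0147] 10
40 [-0.0061  0.0218] 15
45 [-0.0094  0.0286] 20
50 [-0.0039  0.0065] 5
55 [-0.0083  0.0126] 10
60 [-0.0132  0.0184] 15
65 [-0.0186  0.0236] 20
70 [-0.0245  0.0284] 25
75 [-0.0307  0.0327] 30
80 [-0.0373  0.0364] 35
85 [-0.0442  0.0395] 40
```

{"name": "apply_moves", "arguments": {"targets": [{"dp": [0, 0, -0.03], "yaw": 0}, {"dp": [0, 0, -0.06], "yaw": 0}, {"dp": [0, 0, -0.085], "yaw": 0}, {"dp": [0, 0, -0.091], "yaw": 0}, {"dp": [0, 0, -0.091], "yaw": 0}, {"dp": [0, 0, -0.091], "yaw": 0}]}}

```text
time_s: 2.65
tcp_pos: [0.648, -0.11, 0.1589]
eef_rot: [-179.9, 0.0, -144.8]
contact_force: [0.9, -0.2, 0.7]
gripper_width: 0.0004
gripper_force: 0.0
```

{"name": "apply_moves", "arguments": {"targets": [{"dp": [-0.004, 0.001, 0], "yaw": -5}, {"dp": [-0.006, 0.002, 0], "yaw": -10}, {"dp": [-0.0067, 0.0057, 0], "yaw": -7.5}, {"dp": [-0.0074, 0.0094, 0], "yaw": -5}, {"dp": [-0.0085, 0.013, 0], "yaw": -2.5}, {"dp": [-0.0095, 0.0167, 0], "yaw": 0}, {"dp": [-0.0108, 0.0202, 0], "yaw": 2.5}, {"dp": [-0.0121, 0.0238, 0], "yaw": 5}, {"dp": [-0.0138, 0.0272, 0], "yaw": 7.5}, {"dp": [-0.0154, 0.0306, 0], "yaw": 10}, {"dp": [-0.0154, 0.0306, 0], "yaw": 10}, {"dp": [-0.0154, 0.0306, 0], "yaw": 10}]}}

```text
time_s: 3.65
tcp_pos: [0.633, -0.0797, 0.1597]
eef_rot: [-179.9, 0.1, -134.9]
contact_force: [-0.6, 0.6, -0.5]
gripper_width: 0.0
gripper_force: 0.0
```

```bash
cat >> h.py <<'E'
from scipy.spatial.transform import Rotation as Ro
def wcloud(name=None):
    s=get_state();c=cams.capture('wrist')
    if name: save(c,name)
    z=c['range_z'];v,u=np.mgrid[:400,:640];T=c['T_tool_cam']
    P=np.stack([(u-c['cx'])/c['fx']*z,(v-c['cy'])/c['fy']*z,z],-1)[z>0]@T[:3,:3].T+T[:3,3]
    return s,Ro.from_euler('xyz',s['eef_rot'],degrees=True).apply(P)+s['tcp_pos']
def rod(W):
    rel=W[:,:2]-A;rr=np.hypot(*rel.T);an=np.degrees(np.arctan2(rel[:,1],rel[:,0]))
    m=(W[:,2]>.147)&(W[:,2]<.158)&(rr>.02)&(rr<.12)
    hist,e=np.histogram(an[m],72,(-180,180));k=hist.argsort()[::-1][:4]
    print('hist',[(int(e[i]),int(hist[i])) for i in k])
    for i in k[:2]:
        c=e[i]+2.5;q=m&(abs(an-c)<9);f=cv2.fitLine(W[q][:,:2].astype(np.float32),cv2.DIST_HUBER,0,.001,.001).ravel()
        print(c,np.median(an[q]),'fit',np.degrees(np.arctan2(f[1],f[0])),rr[q].min(),rr[q].max())
E
python3 - <<'E'
from h import *
s,W=wcloud();print(s['tcp_pos'],pose(45),s['eef_rot'],s['contact_force']);rod(W)
E
```

```text
[ 0.63302541 -0.07969214  0.15969484] [ 0.63186753 -0.08048781] [-1.79882516e+02  1.37096360e-01 -1.34881391e+02] [-0.61367428  0.56068018 -0.49261912]
hist [(40, 800), (-80, 781), (-75, 743), (35, 520)]
42.5 41.673598476436695 fit 41.903343 0.020017548267981473 0.0694156024561799
-77.5 -75.51464068843 fit -67.751656 0.03869840205688409 0.06848221566720838
```

{"name": "apply_moves", "arguments": {"targets": [{"dp": [-0.002, 0.0033, 0], "yaw": 2.5}, {"dp": [-0.0039, 0.0065, 0], "yaw": 5}, {"dp": [-0.0061, 0.0096, 0], "yaw": 7.5}, {"dp": [-0.0083, 0.0126, 0], "yaw": 10}, {"dp": [-0.0107, 0.0155, 0], "yaw": 12.5}, {"dp": [-0.0132, 0.0184, 0], "yaw": 15}, {"dp": [-0.0159, 0.021, 0], "yaw": 17.5}, {"dp": [-0.0186, 0.0236, 0], "yaw": 20}, {"dp": [-0.0215, 0.026, 0], "yaw": 22.5}, {"dp": [-0.0245, 0.0284, 0], "yaw": 25}, {"dp": [-0.0276, 0.0306, 0], "yaw": 27.5}, {"dp": [-0.0307, 0.0327, 0], "yaw": 30}, {"dp": [-0.034, 0.0346, 0], "yaw": 32.5}, {"dp": [-0.0373, 0.0364, 0], "yaw": 35}, {"dp": [-0.0407, 0.038, 0], "yaw": 37.5}, {"dp": [-0.0442, 0.0395, 0], "yaw": 40}, {"dp": [-0.0442, 0.0395, 0], "yaw": 40}, {"dp": [-0.0442, 0.0395, 0], "yaw": 40}]}}

```text
time_s: 5.2
tcp_pos: [0.5882, -0.0406, 0.1582]
eef_rot: [-180.0, 0.0, -95.0]
contact_force: [-0.5, -0.1, 0.4]
gripper_width: 0.0001
gripper_force: 0.0
```

```bash
python3 - <<'E'
from h import *
s,W=wcloud();print(s['tcp_pos'],pose(85),s['eef_rot'],s['contact_force']);rod(W)
table(85,[88,90,92,94,95,96,97,98,99,100,101,102,103,104,105,106,107,108])
E
```

```text
[ 0.58820564 -0.0405942   0.15817659] [ 0.58763879 -0.04099473] [-1.79951169e+02  1.10375599e-02 -9.49658586e+01] [-0.52557148 -0.05707194  0.42809866]
hist [(80, 758), (75, 600), (-95, 256), (-100, 244)]
82.5 81.12056600172123 fit 81.37021 0.0200010771488257 0.06825707776262377
77.5 80.35025258191344 fit 80.51039 0.020009550546334475 0.08158688786981277
88 [-0.0043  0.0016] 3
90 [-0.0071  0.0025] 5
92 [-0.0101  0.0033] 7
94 [-0.013  0.004] 9
95 [-0.0145  0.0044] 10
96 [-0.016   0.0047] 11
97 [-0.0174  0.0049] 12
98 [-0.0189  0.0052] 13
99 [-0.0204  0.0054] 14
100 [-0.0219  0.0056] 15
101 [-0.0234  0.0057] 16
102 [-0.0249  0.0059] 17
103 [-0.0265  0.006 ] 18
104 [-0.028   0.0061] 19
105 [-0.0295  0.0061] 20
106 [-0.031   0.0062] 21
107 [-0.0325  0.0062] 22
108 [-0.034   0.0062] 23
```

{"name": "apply_moves", "arguments": {"targets": [{"dp": [-0.0043, 0.0016, 0], "yaw": 3}, {"dp": [-0.0071, 0.0025, 0], "yaw": 5}, {"dp": [-0.0101, 0.0033, 0], "yaw": 7}, {"dp": [-0.013, 0.004, 0], "yaw": 9}, {"dp": [-0.016, 0.0047, 0], "yaw": 11}, {"dp": [-0.0189, 0.0052, 0], "yaw": 13}, {"dp": [-0.0189, 0.0052, 0], "yaw": 13}]}}

```text
time_s: 5.83
tcp_pos: [0.5696, -0.0353, 0.1579]
eef_rot: [-179.9, 0.0, -81.8]
contact_force: [1.7, 0.3, -0.5]
gripper_width: 0.0002
gripper_force: 0.8
```

{"name": "apply_moves", "arguments": {"targets": [{"dp": [-0.0015, 0.0002, 0], "yaw": 1}, {"dp": [-0.003, 0.0004, 0], "yaw": 2}, {"dp": [-0.003, 0.0004, 0], "yaw": 2}]}}

```text
time_s: 6.08
tcp_pos: [0.5667, -0.0349, 0.1579]
eef_rot: [-179.9, -0.0, -79.8]
contact_force: [3.6, 1.2, -1.5]
gripper_width: 0.0007
gripper_force: 2.0
```

{"name": "apply_moves", "arguments": {"targets": [{"dp": [-0.0015, 0.0001, 0], "yaw": 1}, {"dp": [-0.003, 0.0003, 0], "yaw": 2}, {"dp": [-0.003, 0.0003, 0], "yaw": 2}]}}

```text
time_s: 6.33
tcp_pos: [0.5632, -0.0345, 0.1578]
eef_rot: [-180.0, 0.0, -77.8]
contact_force: [5.2, 0.8, -0.7]
gripper_width: 0.0004
gripper_force: 2.1
```

{"name": "apply_moves", "arguments": {"targets": [{"dp": [-0.0008, 0, 0], "yaw": 0.5}, {"dp": [-0.0015, 0.0001, 0], "yaw": 1}, {"dp": [-0.0015, 0.0001, 0], "yaw": 1}]}}

```text
time_s: 6.58
tcp_pos: [0.5614, -0.0345, 0.1577]
eef_rot: [-180.0, 0.0, -76.8]
contact_force: [3.8, 1.7, -0.0]
gripper_width: 0.0002
gripper_force: 1.9
```

{"name": "apply_moves", "arguments": {"targets": [{"dp": [-0.0008, 0, 0], "yaw": 0.5}, {"dp": [-0.0015, 0.0001, 0], "yaw": 1}, {"dp": [-0.0015, 0.0001, 0], "yaw": 1}]}}

```text
time_s: 6.83
tcp_pos: [0.5598, -0.0344, 0.1576]
eef_rot: [180.0, 0.0, -75.8]
contact_force: [2.0, 2.4, 2.1]
gripper_width: 0.0007
gripper_force: 1.5
```

{"name": "apply_moves", "arguments": {"targets": [{"dp": [-0.0008, 0, 0], "yaw": 0.5}, {"dp": [-0.0015, 0, 0], "yaw": 1}, {"dp": [-0.0015, 0, 0], "yaw": 1}]}}

```text
time_s: 7.08
tcp_pos: [0.558, -0.0346, 0.1574]
eef_rot: [180.0, 0.0, -74.8]
contact_force: [1.9, 1.8, 1.0]
gripper_width: 0.0004
gripper_force: 1.2
```

Past the peak and the force is falling. I continue in smaller steps.

{"name": "apply_moves", "arguments": {"targets": [{"dp": [-0.0008, 0, 0], "yaw": 0.5}, {"dp": [-0.0012, 0, 0], "yaw": 0.8}, {"dp": [-0.0012, 0, 0], "yaw": 0.8}]}}

```text
time_s: 7.33
tcp_pos: [0.5568, -0.0346, 0.1574]
eef_rot: [179.9, 0.0, -74.0]
contact_force: [0.9, 1.4, 0.9]
gripper_width: 0.0011
gripper_force: 0.7
```

```bash
python3 - <<'E'
from h import *
s,W=wcloud();print(s['tcp_pos'],s['eef_rot'],s['contact_force'],s['moment']);rod(W)
E
```

```text
[ 0.55679572 -0.0346469   0.15735692] [ 1.79946055e+02  3.51395442e-03 -7.40326547e+01] [0.89710668 1.3602048  0.90929199] [ 0.43345317 -0.45976424  0.01569066]
hist [(100, 788), (95, 503), (105, 324), (-75, 278)]
102.5 101.82960397406572 fit -77.1002 0.020010181788004164 0.06786590306248846
97.5 100.7608359135641 fit -77.221375 0.020010181788004164 0.08110420705218337
```

{"name": "apply_moves", "arguments": {"targets": [{"dp": [-0.0006, 0, 0], "yaw": 0.4}, {"dp": [-0.0012, 0, 0], "yaw": 0.8}, {"dp": [-0.0012, 0, 0], "yaw": 0.8}]}}

```text
time_s: 7.63
tcp_pos: [0.5557, -0.0346, 0.1574]
eef_rot: [180.0, 0.0, -73.2]
contact_force: [1.2, 0.1, 1.1]
gripper_width: 0.0002
gripper_force: 0.5
```

```bash
python3 - <<'E'
from h import *
s,W=wcloud();print(s['tcp_pos'],s['eef_rot'],s['contact_force'],s['moment']);rod(W)
E
```

```text
[ 0.55566949 -0.0346074   0.15738115] [ 1.79956980e+02  5.94331456e-03 -7.32232230e+01] [1.23085878 0.06540206 1.06556017] [ 0.30348636 -0.32235316 -0.03741811]
hist [(100, 803), (105, 422), (95, 393), (-75, 271)]
102.5 102.60413330691661 fit -75.8043 0.020002406636683533 0.06807364627907175
107.5 103.7534930612967 fit -77.792274 0.020002406636683533 0.06807364627907175
```

{"name": "apply_moves", "arguments": {"targets": [{"dp": [-0.0006, 0, 0], "yaw": 0.4}, {"dp": [-0.0012, 0, 0], "yaw": 0.8}, {"dp": [-0.0012, 0, 0], "yaw": 0.8}]}}

```text
time_s: 7.93
tcp_pos: [0.5545, -0.0346, 0.1574]
eef_rot: [180.0, 0.0, -72.4]
contact_force: [0.7, 0.8, 0.0]
gripper_width: 0.0003
gripper_force: 0.2
```

```bash
python3 - <<'E'
from h import *
s,W=wcloud();print(s['tcp_pos'],s['eef_rot'],s['contact_force'],s['gripper_force']);rod(W)
E
```

```text
[ 0.55447464 -0.0346128   0.15741918] [ 1.79960189e+02  3.52483109e-03 -7.24205084e+01] [0.67794206 0.82853652 0.03050969] 0.16102738212794065
hist [(100, 817), (105, 522), (95, 275), (-75, 263)]
102.5 103.3452297940036 fit -75.04387 0.020004999516078713 0.06774792593437831
107.5 104.3340699694746 fit -76.828804 0.020004999516078713 0.06774792593437831
```

{"name": "apply_moves", "arguments": {"targets": [{"dp": [-0.0006, 0, 0], "yaw": 0.4}, {"dp": [-0.0012, 0, 0], "yaw": 0.8}, {"dp": [-0.0012, 0, 0], "yaw": 0.8}]}}

```text
time_s: 8.23
tcp_pos: [0.5539, -0.0345, 0.1576]
eef_rot: [-180.0, -0.0, -71.6]
contact_force: [1.2, -0.2, -1.3]
gripper_width: 0.0006
gripper_force: 0.7
```

```bash
python3 - <<'E'
from h import *
s,W=wcloud();print(s['tcp_pos'],s['eef_rot'],s['contact_force'],s['gripper_force']);rod(W)
E
```

```text
[ 0.55390095 -0.03445119  0.15762362] [-1.79966840e+02 -4.98093540e-03 -7.16156052e+01] [ 1.1995938  -0.20947605 -1.25491477] 0.7274495624005795
hist [(100, 812), (105, 551), (-75, 263), (95, 249)]
102.5 103.57523800918509 fit -74.71525 0.020011731435091454 0.06824850718703207
107.5 104.4811706330641 fit -75.453415 0.020011731435091454 0.06824850718703207
```

{"name": "apply_moves", "arguments": {"targets": [{"dp": [-0.0005, 0, 0], "yaw": 0.3}, {"dp": [-0.001, 0, 0], "yaw": 0.6}, {"dp": [-0.001, 0, 0], "yaw": 0.6}]}}

```text
time_s: 8.53
tcp_pos: [0.5535, -0.0343, 0.1577]
eef_rot: [-179.9, -0.0, -71.0]
contact_force: [4.6, 0.7, -2.8]
gripper_width: 0.0003
gripper_force: 2.5
```

```bash
python3 - <<'E'
from h import *
s,W=wcloud();print(s['tcp_pos'],s['eef_rot'],s['contact_force'],s['gripper_force']);rod(W)
E
```

```text
[ 0.55351255 -0.03429335  0.15774029] [-1.79900806e+02 -1.67198294e-02 -7.10120905e+01] [ 4.6167062   0.66942851 -2.78671978] 2.4643421173095703
hist [(100, 812), (105, 560), (-75, 262), (-80, 237)]
102.5 103.63043769591404 fit -74.8536 0.020023592337891524 0.07829705939663119
107.5 104.62641020408266 fit -74.06741 0.02002067588241647 0.06834954905135289
```

The stop is felt: 4.6 N and the rod no longer turns. I back off, lift and check.

{"name": "apply_moves", "arguments": {"targets": [{"dp": [0.005, 0, 0], "yaw": 0}, {"dp": [0.02, 0, 0], "yaw": 0}, {"dp": [0.04, 0, 0], "yaw": 0}, {"dp": [0.04, 0, 0.04], "yaw": 0}, {"dp": [0.04, 0, 0.08], "yaw": 0}, {"dp": [0.04, 0, 0.1], "yaw": 0}, {"dp": [0.04, 0, 0.1], "yaw": 0}, {"dp": [0.04, 0, 0.1], "yaw": 0}], "grip": -1}}

```text
time_s: 9.25
tcp_pos: [0.5929, -0.0345, 0.2589]
eef_rot: [-179.9, 0.0, -71.1]
contact_force: [-1.0, -0.6, -0.9]
gripper_width: 0.0483
gripper_force: 0.0
```

```bash
python3 - <<'E'
from h import *
s,W=wcloud('w2.png');print(s['tcp_pos'],s['eef_rot'],s['contact_force']);rod(W)
b=lambda x0,x1,y0,y1,z0,z1:W[(W[:,0]>x0)&(W[:,0]<x1)&(W[:,1]>y0)&(W[:,1]<y1)&(W[:,2]>z0)&(W[:,2]<z1)]
H=b(.53,.58,-.15,-.09,.158,.175);print('hub',cv2.minEnclosingCircle(H[:,:2].astype(np.float32)))
Pn=b(.515,.545,-.095,-.055,.13,.156);rel=Pn[:,:2]-A
print('pin',len(Pn),Pn.min(0),Pn.max(0))
q=b(.5,.56,-.05,.02,.145,.18);print('tip',q.min(0),q.max(0),len(q))
E
```

```text
[ 0.5928612  -0.03453337  0.25892568] [-1.79911179e+02  2.17693692e-03 -7.10569764e+01] [-0.9588417  -0.59188325 -0.926291  ]
hist [(100, 541), (-75, 399), (-80, 357), (105, 271)]
102.5 103.41450032973815 fit -75.378 0.02003762057691251 0.09604191377045851
-72.5 -74.42346469390365 fit -77.811424 0.02005585208313888 0.06875312377594311
hub ((0.5557619333267212, -0.12106506526470184), 0.015939956530928612)
pin 430 [ 0.53122848 -0.09498222  0.13000755] [ 0.54495514 -0.05501789  0.15516528]
tip [ 0.52827598 -0.04998875  0.14922799] [ 0.54082376 -0.02762818  0.15494546] 244
```

View pics/w2.png

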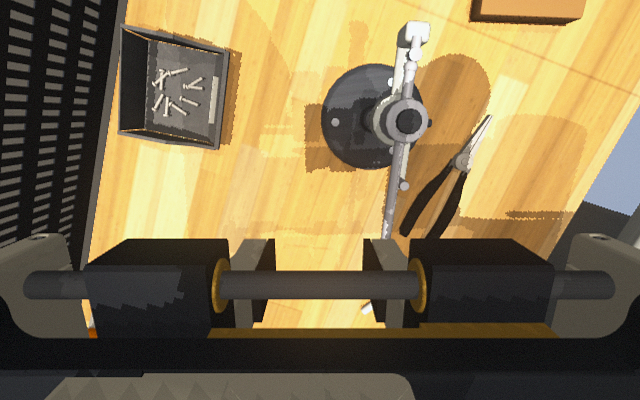

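The wrist view shows the hook rod lying against the stop pin (404,185) with the tail in the catch (412,45), and it held after release. Next, over to the tape.

{"name": "apply_moves", "arguments": {"targets": [{"dp": [-0.016, 0.036, 0], "yaw": -5}, {"dp": [-0.032, 0.071, 0], "yaw": -10}, {"dp": [-0.048, 0.107, 0], "yaw": -15}, {"dp": [-0.064, 0.142, 0], "yaw": -20}, {"dp": [-0.08, 0.178, 0], "yaw": -25}, {"dp": [-0.096, 0.213, 0], "yaw": -30}, {"dp": [-0.112, 0.249, 0], "yaw": -34}, {"dp": [-0.1275, 0.2845, 0], "yaw": -36}, {"dp": [-0.1275, 0.2845, 0], "yaw": -36}, {"dp": [-0.1275, 0.2845, 0], "yaw": -36}], "grip": 0, "squeeze": 20}}

```text
time_s: 10.13
tcp_pos: [0.4637, 0.2512, 0.2562]
eef_rot: [179.9, -0.1, -106.8]
contact_force: [0.2, -0.9, -0.5]
gripper_width: 0.0441
gripper_force: 0.0
```

```bash
python3 - <<'E'
from h import *
s,W=wcloud('w3.png');print(s['tcp_pos'],s['eef_rot'],s['gripper_width'])
# scene cam as well, roll top
c=cap('scene');S=cloud(c).reshape(-1,3)
c=cap('side');S=np.vstack([S,cloud(c).reshape(-1,3)]);S=S[np.isfinite(S).all(1)]
for n,V in(('w',W),('s',S)):
  Q=V[(abs(V[:,0]-.466)<.05)&(abs(V[:,1]-.25)<.07)&(V[:,2]>.05)&(V[:,2]<.13)]
  if len(Q)<5: print(n,len(Q));continue
  f=cv2.minAreaRect(Q[:,:2].astype(np.float32));t=Q[Q[:,2]>.112];print(n,len(Q),Q.min(0),Q.max(0),f,len(t))
E
```

```text
[0.46365517 0.25124754 0.25621054] [ 1.79913740e+02 -1.47156424e-01 -1.06836222e+02] 0.044068803896621316
w 2575 [0.44275182 0.20254523 0.06405249] [0.49350771 0.30295627 0.11931684] ((0.46820229291915894, 0.25263428688049316), (0.09788234531879425, 0.02503623068332672), 73.38162231445312) 1273
s 516 [0.43996333 0.19838712 0.05044973] [0.49458593 0.30491063 0.12244256] ((0.46731165051460266, 0.25491800904273987), (0.1114446371793747, 0.027942905202507973), 73.17213439941406) 130
```

View pics/w3.png

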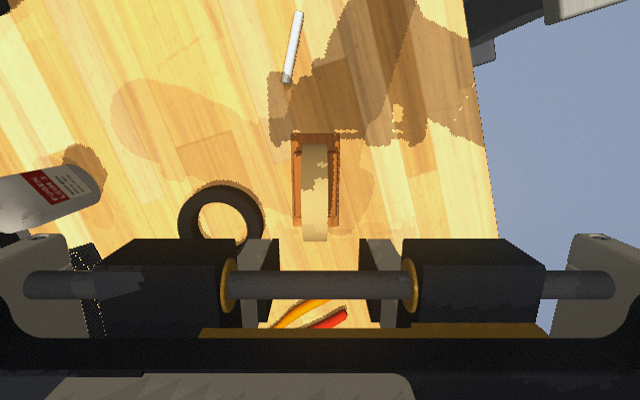

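The wrist view shows the beige roll centred at about (315,190) between the jaws, with the black ring beside it at (220,215). I check the glue bottle's clearance to the gripper body.

```bash
python3 - <<'E'
from h import *
P=np.vstack([np.load(n+'W.npy').reshape(-1,3) for n in('scene','side')]);P=P[np.isfinite(P).all(1)]
c=np.array([.4675,.252]);a=np.radians(-16.7);e=np.array([np.cos(a),np.sin(a)]);n=np.array([-e[1],e[0]])
Q=P[(P[:,2]>.10)&(P[:,2]<.35)];u=(Q[:,:2]-c)@e;v=(Q[:,:2]-c)@n
m=(abs(u)<.22)&(abs(v)<.16)&((abs(u)>.02)|(abs(v)>.06));Q=Q[m];print(np.c_[u[m],v[m],Q[:,2]][::6].round(3))
print(get_state()['tcp_pos'])
E
```

```text
[]
[0.46503197 0.24908408 0.25675484]
```

{"name": "apply_moves", "arguments": {"targets": [{"dp": [0.003, 0.001, -0.02], "yaw": 0}, {"dp": [0.003, 0.001, -0.04], "yaw": 0}, {"dp": [0.003, 0.001, -0.06], "yaw": 0}, {"dp": [0.003, 0.001, -0.06], "yaw": 0}, {"dp": [0.003, 0.001, -0.06], "yaw": 0}, {"dp": [0.003, 0.001, -0.06], "yaw": 0}]}}

```text
time_s: 10.78
tcp_pos: [0.469, 0.2505, 0.1985]
eef_rot: [-180.0, 0.0, -107.1]
contact_force: [-0.2, 0.3, 0.7]
gripper_width: 0.0438
gripper_force: 0.0
```

{"name": "apply_moves", "arguments": {"targets": [{"dp": [-0.001, 0.001, -0.03], "yaw": 0}, {"dp": [-0.001, 0.001, -0.055], "yaw": 0}, {"dp": [-0.001, 0.001, -0.07], "yaw": 0}, {"dp": [-0.001, 0.001, -0.079], "yaw": 0}, {"dp": [-0.001, 0.001, -0.079], "yaw": 0}, {"dp": [-0.001, 0.001, -0.079], "yaw": 0}]}}

```text
time_s: 11.28
tcp_pos: [0.4679, 0.2524, 0.1196]
eef_rot: [-180.0, 0.0, -107.0]
contact_force: [1.9, 0.0, 0.6]
gripper_width: 0.0438
gripper_force: 0.0
```

{"name": "apply_moves", "arguments": {"targets": [{"dp": [0, 0, 0], "yaw": 0}, {"dp": [0, 0, 0], "yaw": 0}, {"dp": [0, 0, 0], "yaw": 0}, {"dp": [0, 0, 0], "yaw": 0}, {"dp": [0, 0, 0], "yaw": 0}, {"dp": [0, 0, 0], "yaw": 0}], "grip": 0.7, "squeeze": 20}}

```text
time_s: 11.78
tcp_pos: [0.4676, 0.2524, 0.1193]
eef_rot: [-180.0, 0.1, -107.0]
contact_force: [-0.5, -0.1, 5.4]
gripper_width: 0.0249
gripper_force: 20.0
```

{"name": "apply_moves", "arguments": {"targets": [{"dp": [0, 0, 0.005], "yaw": 0}, {"dp": [0, 0, 0.015], "yaw": 0}, {"dp": [0, 0, 0.035], "yaw": 0}, {"dp": [0, 0, 0.06], "yaw": 0}, {"dp": [0, 0, 0.09], "yaw": 0}, {"dp": [0, 0, 0.115], "yaw": 0}, {"dp": [0, 0, 0.13], "yaw": 0}, {"dp": [0, 0, 0.134], "yaw": 0}, {"dp": [0, 0, 0.134], "yaw": 0}, {"dp": [0, 0, 0.134], "yaw": 0}]}}

```text
time_s: 12.62
tcp_pos: [0.4666, 0.2517, 0.2519]
eef_rot: [179.9, -0.0, -107.1]
contact_force: [-0.3, 0.5, -2.1]
gripper_width: 0.0247
gripper_force: 20.0
```

```bash
python3 - <<'E'
from h import *
s=get_state();print(s['tcp_pos'],s['eef_rot'],s['joints'],s['contact_force'],s['gripper_width'],s['gripper_force'])
d=np.array([np.cos(np.radians(104.3)),np.sin(np.radians(104.3))])
for r in(.2,.18,.16,.14,.12,.1,.083): print(r,A+r*d)
c=cap('side');W=cloud(c);save(c,'s2.png',(240,130,380,260),4)
P=W.reshape(-1,3);P=P[np.isfinite(P).all(1)];P=P[(abs(P[:,0]-.4675)<.06)&(abs(P[:,1]-.252)<.07)&(P[:,2]>.13)&(P[:,2]<.26)]
print(P.min(0),P.max(0))
E
```

```text
[0.46664923 0.25170141 0.25190392] [ 1.79949278e+02 -3.14715913e-02 -1.07066938e+02] [ 4.95246301e+01  6.77990665e+00 -1.71621014e+01 -3.72349942e-02
 -6.61070287e+01 -6.65764866e+01] [-0.32612254  0.52879316 -2.14040249] 0.024691521894156247 19.973237640224397
0.2 [0.5061002  0.07230315]
0.18 [0.51104018 0.05292283]
0.16 [0.51598016 0.03354252]
0.14 [0.52092014 0.0141622 ]
0.12 [ 0.52586012 -0.00521811]
0.1 [ 0.5308001  -0.02459843]
0.083 [ 0.53499908 -0.04107169]
[0.43436781 0.19879008 0.14572988] [0.49597217 0.29269877 0.25972547]
```

View pics/s2.png

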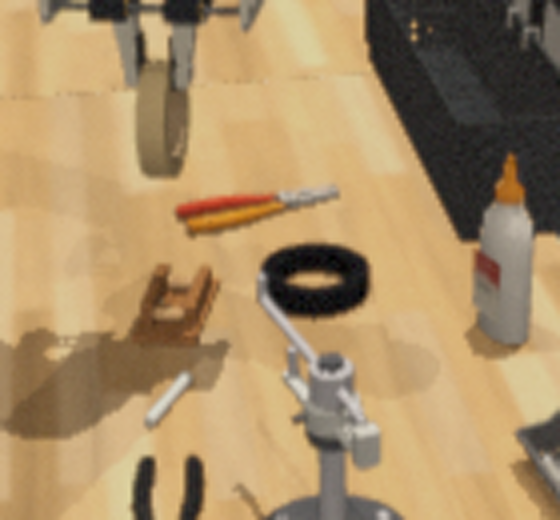

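The side view shows the roll held upright between the fingers at (162,118), clear of the chock, with the hook caught against the pin (290,370). Next I turn the roll and carry it to a point in front of the hook.

{"name": "apply_moves", "arguments": {"targets": [{"dp": [0.001, -0.004, 0], "yaw": -3}, {"dp": [0.003, -0.014, 0], "yaw": -8}, {"dp": [0.006, -0.028, 0], "yaw": -14}, {"dp": [0.01, -0.045, 0], "yaw": -20}, {"dp": [0.014, -0.063, 0], "yaw": -26}, {"dp": [0.018, -0.081, 0], "yaw": -32}, {"dp": [0.022, -0.099, 0], "yaw": -38}, {"dp": [0.026, -0.117, 0], "yaw": -44}, {"dp": [0.03, -0.135, 0], "yaw": -50}, {"dp": [0.034, -0.153, 0], "yaw": -55}, {"dp": [0.038, -0.17, 0], "yaw": -57.5}, {"dp": [0.041, -0.183, 0], "yaw": -58.6}, {"dp": [0.042, -0.189, 0], "yaw": -58.6}, {"dp": [0.042, -0.189, -0.01], "yaw": -58.6}, {"dp": [0.042, -0.189, -0.025], "yaw": -58.6}, {"dp": [0.042, -0.189, -0.038], "yaw": -58.6}, {"dp": [0.042, -0.189, -0.038], "yaw": -58.6}, {"dp": [0.042, -0.189, -0.038], "yaw": -58.6}]}}

```text
time_s: 14.17
tcp_pos: [0.5084, 0.0632, 0.2133]
eef_rot: [-180.0, -0.2, -165.6]
contact_force: [-0.4, -0.3, -0.4]
gripper_width: 0.0249
gripper_force: 20.0
```

```bash
python3 - <<'E'
from h import *
s=get_state();print(s['tcp_pos'],s['eef_rot'],s['contact_force'],s['gripper_width'],s['gripper_force'])
p=s['tcp_pos'][:2]
d=np.array([np.cos(np.radians(104.3)),np.sin(np.radians(104.3))])
for r in(.19,.16,.13,.1,.084): print(r,A+r*d-p)
c=cap('side');save(c,'s3.png',(240,150,380,280),4)
W=cloud(c).reshape(-1,3);W=W[np.isfinite(W).all(1)]
u=(W[:,:2]-A)@d; v=(W[:,:2]-A)@np.array([-d[1],d[0]])
m=(u>.09)&(u<.142)&(abs(v)<.02)&(W[:,2]>.145)&(W[:,2]<.178);print('tip',m.sum(),u[m].max(),v[m].mean(),W[m,2].max())
m=(u>.16)&(u<.23)&(abs(v)<.06)&(W[:,2]>.09)&(W[:,2]<.215);print('roll',u[m].min(),u[m].max(),v[m].min(),v[m].max(),W[m,2].min())
E
```

```text
[0.50844068 0.06323253 0.21325357] [-1.79962469e+02 -1.62134770e-01 -1.65591046e+02] [-0.4253126  -0.26594656 -0.38981923] 0.024892266182847813 19.97331266873516
0.19 [ 0.00012951 -0.00061954]
0.16 [ 0.00753948 -0.02969001]
0.13 [ 0.01494945 -0.05876049]
0.1 [ 0.02235942 -0.08783096]
0.084 [ 0.0263114  -0.10333521]
tip 37 0.13212729541376103 0.003358074561641906 0.17193828398126412
roll 0.16009042069207344 0.21502135102593037 -0.05172053492656925 0.05051616649468477 0.10494530153429904
```

View pics/s3.png

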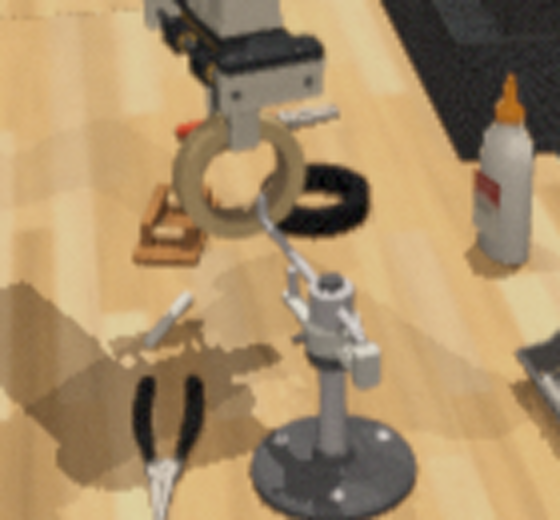

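The side view shows the roll facing the hook, with the tip (262,200) seen inside the hole. Depth puts the roll laterally centred. Next, the insertion.

{"name": "apply_moves", "arguments": {"targets": [{"dp": [0.0012, -0.005, 0], "yaw": 0}, {"dp": [0.003, -0.012, 0], "yaw": 0}, {"dp": [0.005, -0.0195, 0], "yaw": 0}, {"dp": [0.007, -0.027, 0], "yaw": 0}, {"dp": [0.009, -0.035, 0], "yaw": 0}, {"dp": [0.011, -0.043, 0], "yaw": 0}, {"dp": [0.013, -0.051, 0], "yaw": 0}, {"dp": [0.015, -0.0585, 0], "yaw": 0}, {"dp": [0.015, -0.0585, 0], "yaw": 0}]}}

```text
time_s: 14.97
tcp_pos: [0.5244, 0.0031, 0.2145]
eef_rot: [-180.0, -0.0, -165.7]
contact_force: [0.2, 0.4, -0.9]
gripper_width: 0.0252
gripper_force: 20.0
```

{"name": "apply_moves", "arguments": {"targets": [{"dp": [0.002, -0.007, 0], "yaw": 0}, {"dp": [0.004, -0.015, 0], "yaw": 0}, {"dp": [0.006, -0.024, 0], "yaw": 0}, {"dp": [0.008, -0.033, 0], "yaw": 0}, {"dp": [0.01, -0.04, 0], "yaw": 0}, {"dp": [0.0115, -0.0445, 0], "yaw": 0}, {"dp": [0.0115, -0.0445, 0], "yaw": 0}, {"dp": [0.0115, -0.0445, 0], "yaw": 0}]}}

```text
time_s: 15.63
tcp_pos: [0.5357, -0.0403, 0.2145]
eef_rot: [180.0, -0.0, -165.7]
contact_force: [0.4, 0.6, -1.4]
gripper_width: 0.0248
gripper_force: 20.0
```

```bash
python3 - <<'E'
from h import *
s=get_state();print(s['tcp_pos'],s['contact_force'],s['moment'],s['gripper_width'],s['gripper_force'])
d=np.array([np.cos(np.radians(104.3)),np.sin(np.radians(104.3))])
rel=s['tcp_pos'][:2]-A;print('r',rel@d,'lat',rel@np.array([-d[1],d[0]]))
E
```

```text
[ 0.53572627 -0.04029548  0.21445486] [ 0.40882032  0.60547554 -1.44806437] [ 0.04049974 -0.09670272 -0.0169634 ] 0.024788661656081245 19.973183660767972
r 0.0835725483000896 lat -0.0008963790194484074
```

{"name": "apply_moves", "arguments": {"targets": [{"dp": [0, 0, -0.006], "yaw": 0}, {"dp": [0, 0, -0.013], "yaw": 0}, {"dp": [0, 0, -0.02], "yaw": 0}, {"dp": [0, 0, -0.026], "yaw": 0}, {"dp": [0, 0, -0.029], "yaw": 0}, {"dp": [0, 0, -0.029], "yaw": 0}, {"dp": [0, 0, -0.029], "yaw": 0}]}}

```text
time_s: 16.22
tcp_pos: [0.5356, -0.0399, 0.1853]
eef_rot: [-180.0, -0.0, -165.6]
contact_force: [0.8, -0.9, -1.0]
gripper_width: 0.0248
gripper_force: 20.0
```

{"name": "apply_moves", "arguments": {"targets": [{"dp": [0, 0, -0.001], "yaw": 0}, {"dp": [0, 0, -0.0015], "yaw": 0}, {"dp": [0, 0, -0.0015], "yaw": 0}]}}

```text
time_s: 16.47
tcp_pos: [0.5358, -0.0399, 0.1842]
eef_rot: [180.0, 0.0, -165.7]
contact_force: [-0.8, -0.8, -1.6]
gripper_width: 0.0247
gripper_force: 20.0
```

{"name": "apply_moves", "arguments": {"targets": [{"dp": [0, 0, -0.001], "yaw": 0}, {"dp": [0, 0, -0.0015], "yaw": 0}, {"dp": [0, 0, -0.0015], "yaw": 0}]}}

```text
time_s: 16.72
tcp_pos: [0.5356, -0.04, 0.1825]
eef_rot: [180.0, -0.0, -165.7]
contact_force: [-0.6, 0.7, -1.0]
gripper_width: 0.0246
gripper_force: 20.0
```

{"name": "apply_moves", "arguments": {"targets": [{"dp": [0, 0, -0.0005], "yaw": 0}, {"dp": [0, 0, -0.001], "yaw": 0}, {"dp": [0, 0, -0.001], "yaw": 0}]}}

```text
time_s: 16.97
tcp_pos: [0.5357, -0.04, 0.1815]
eef_rot: [180.0, -0.0, -165.7]
contact_force: [-0.4, -0.5, -1.8]
gripper_width: 0.0248
gripper_force: 20.0
```

{"name": "apply_moves", "arguments": {"targets": [{"dp": [0, 0, -0.0005], "yaw": 0}, {"dp": [0, 0, -0.001], "yaw": 0}, {"dp": [0, 0, -0.001], "yaw": 0}]}}

```text
time_s: 17.22
tcp_pos: [0.5356, -0.04, 0.1805]
eef_rot: [180.0, -0.0, -165.7]
contact_force: [0.0, -0.1, -1.3]
gripper_width: 0.0248
gripper_force: 20.0
```

{"name": "apply_moves", "arguments": {"targets": [{"dp": [0, 0, -0.0005], "yaw": 0}, {"dp": [0, 0, -0.001], "yaw": 0}, {"dp": [0, 0, -0.001], "yaw": 0}]}}

```text
time_s: 17.47
tcp_pos: [0.5356, -0.04, 0.1794]
eef_rot: [180.0, -0.0, -165.7]
contact_force: [0.2, 0.1, -1.6]
gripper_width: 0.025
gripper_force: 20.0
```

```bash
python3 - <<'E'
from h import *
s=get_state();print(s['tcp_pos'],s['contact_force'])
c=cap('side');save(c,'s4.png',(270,180,370,270),6)
E
```

```text
[ 0.535635   -0.0399972   0.17942238] [ 0.18926581  0.10813492 -1.62825511]
```

View pics/s4.png

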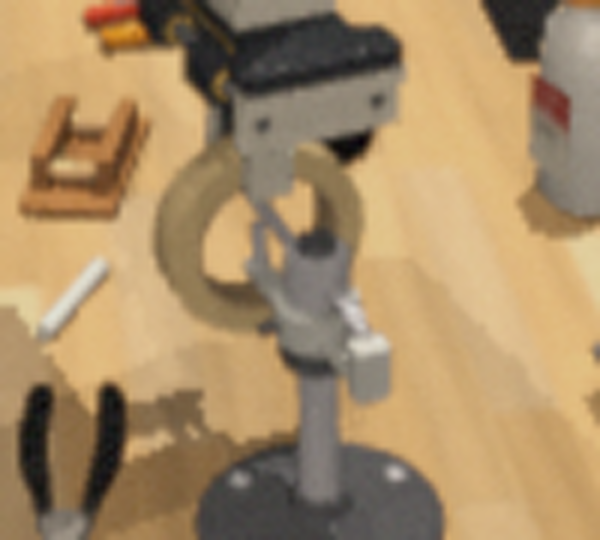

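The side view shows the roll threaded on the rod, about to rest. The fingertip at (270,195) is just above the rod. I continue down by feel.

{"name": "apply_moves", "arguments": {"targets": [{"dp": [0, 0, -0.0005], "yaw": 0}, {"dp": [0, 0, -0.001], "yaw": 0}, {"dp": [0, 0, -0.001], "yaw": 0}]}}

```text
time_s: 17.77
tcp_pos: [0.5356, -0.04, 0.1784]
eef_rot: [180.0, -0.0, -165.7]
contact_force: [0.7, -0.2, -1.2]
gripper_width: 0.025
gripper_force: 20.0
```

{"name": "apply_moves", "arguments": {"targets": [{"dp": [0, 0, -0.0003], "yaw": 0}, {"dp": [0, 0, -0.0007], "yaw": 0}, {"dp": [0, 0, -0.0007], "yaw": 0}]}}

```text
time_s: 18.02
tcp_pos: [0.5356, -0.04, 0.1778]
eef_rot: [180.0, -0.0, -165.7]
contact_force: [-1.0, 0.1, -1.4]
gripper_width: 0.0247
gripper_force: 20.0
```

```bash
python3 - <<'E'
from h import *
d=np.array([np.cos(np.radians(104.3)),np.sin(np.radians(104.3))]);n=np.array([-d[1],d[0]])
for cn in('side','scene'):
  c=cap(cn);W=cloud(c).reshape(-1,3);W=W[np.isfinite(W).all(1)]
  u=(W[:,:2]-A)@d;v=(W[:,:2]-A)@n
  m=(u>.06)&(u<.11)&(abs(v)<.06)&(W[:,2]>.05)&(W[:,2]<.2);Q=np.c_[u,v,W[:,2]][m]
  print(cn,m.sum(),Q.min(0),Q.max(0))
  k=(abs(Q[:,1])<.006);h,e=np.histogram(Q[k,2],30,(.05,.2));print([(round(e[i],3),int(h[i])) for i in range(30) if h[i]])
  # fit ring centre from rim face points (near face u<.075)
  f=Q[(Q[:,0]<.076)&(Q[:,2]<.15)]
  if len(f)>30:
    hh=cv2.convexHull(f[:,1:].astype(np.float32))[:,0]
    from scipy.optimize import least_squares
    r=least_squares(lambda p:np.hypot(hh[:,0]-p[0],hh[:,1]-p[1])-.052,[0,.128],loss='soft_l1',f_scale=.002);print('centre',r.x,len(hh))
print(get_state()['contact_force'],get_state()['moment'])
E
```

```text
side 479 [ 0.06019569 -0.05599795  0.07535841] [0.10867977 0.04978283 0.18941674]
[(np.float64(0.075), 2), (np.float64(0.08), 4), (np.float64(0.085), 12), (np.float64(0.09), 3), (np.float64(0.15), 2), (np.float64(0.17), 1), (np.float64(0.175), 1), (np.float64(0.18), 1), (np.float64(0.185), 2)]
centre [-0.00293844  0.12446775] 23
scene 450 [ 0.06014966 -0.03139872  0.07338559] [0.1090991  0.05028101 0.19164189]
[(np.float64(0.07), 1), (np.float64(0.075), 3), (np.float64(0.08), 4), (np.float64(0.085), 21), (np.float64(0.09), 3), (np.float64(0.145), 1), (np.float64(0.15), 2)]
centre [-0.00272512  0.12487849] 15
[ 0.50884998  1.22082992 -0.09042573] [ 0.10435202 -0.1756768   0.0351658 ]
```

{"name": "apply_moves", "arguments": {"targets": [{"dp": [0, 0, -0.0004], "yaw": 0}, {"dp": [0, 0, -0.0008], "yaw": 0}, {"dp": [0, 0, -0.0008], "yaw": 0}, {"dp": [0, 0, -0.0008], "yaw": 0}]}}

```text
time_s: 18.45
tcp_pos: [0.5357, -0.04, 0.177]
eef_rot: [180.0, -0.0, -165.7]
contact_force: [-0.1, -0.9, -0.7]
gripper_width: 0.0248
gripper_force: 20.0
```

{"name": "apply_moves", "arguments": {"targets": [{"dp": [0, 0, 0], "yaw": 0}]}}

```text
time_s: 18.53
tcp_pos: [0.5357, -0.04, 0.177]
eef_rot: [-180.0, -0.0, -165.7]
contact_force: [-0.7, 0.4, -1.4]
gripper_width: 0.025
gripper_force: 20.0
```

{"name": "apply_moves", "arguments": {"targets": [{"dp": [0, 0, 0], "yaw": 0}]}}

```text
time_s: 18.62
tcp_pos: [0.5357, -0.04, 0.1771]
eef_rot: [-180.0, -0.0, -165.7]
contact_force: [-0.3, -0.4, -1.5]
gripper_width: 0.0248
gripper_force: 20.0
```

{"name": "apply_moves", "arguments": {"targets": [{"dp": [0, 0, -0.0004], "yaw": 0}, {"dp": [0, 0, -0.0008], "yaw": 0}, {"dp": [0, 0, -0.0008], "yaw": 0}, {"dp": [0, 0, -0.0008], "yaw": 0}]}}

```text
time_s: 18.95
tcp_pos: [0.5357, -0.04, 0.1763]
eef_rot: [-180.0, -0.0, -165.6]
contact_force: [-0.3, 0.5, -0.8]
gripper_width: 0.0248
gripper_force: 20.0
```

{"name": "apply_moves", "arguments": {"targets": [{"dp": [0, 0, 0], "yaw": 0}]}}

```text
time_s: 19.03
tcp_pos: [0.5357, -0.04, 0.1762]
eef_rot: [180.0, -0.0, -165.7]
contact_force: [-0.4, -1.2, -2.0]
gripper_width: 0.0249
gripper_force: 20.0
```

```bash
python3 - <<'E'
from h import *
d=np.array([np.cos(np.radians(104.3)),np.sin(np.radians(104.3))]);n=np.array([-d[1],d[0]])
for cn in('side','scene'):
  Q=[]
  for _ in range(4):
    c=cap(cn);W=cloud(c).reshape(-1,3);W=W[np.isfinite(W).all(1)]
    Q.append(np.c_[(W[:,:2]-A)@d,(W[:,:2]-A)@n,W[:,2]])
  Q=np.vstack(Q)
  R=Q[(Q[:,0]>.02)&(Q[:,0]<.066)&(abs(Q[:,1])<.012)&(Q[:,2]>.14)&(Q[:,2]<.16)]
  if len(R):print(cn,'rod z',len(R),np.percentile(R[:,2],[50,90,99]),'v',np.median(R[:,1]),np.c_[R[::max(1,len(R)//12)]].round(4).tolist())
  T=Q[(Q[:,0]>.10)&(Q[:,0]<.14)&(abs(Q[:,1])<.012)&(Q[:,2]>.14)&(Q[:,2]<.178)];print('tip',len(T),T.round(4)[::max(1,len(T)//8)].tolist())
  F=Q[(Q[:,0]>.064)&(Q[:,0]<.077)&(abs(Q[:,1])<.06)&(Q[:,2]>.06)&(Q[:,2]<.19)]
  rr=np.hypot(F[:,1]+.002,F[:,2]-.1228);an=np.degrees(np.arctan2(F[:,2]-.1228,F[:,1]+.002))
  for k in range(-180,180,30):
    m=(an>k)&(an<k+30)
    if m.sum():print(k,m.sum(),np.percentile(rr[m],[2,98]).round(4))
E
```

```text
side rod z 147 [0.15249218 0.1581368  0.15989379] v 0.004343909318202487 [[0.0576, -0.01, 0.1589], [0.0548, 0.0008, 0.153], [0.0477, 0.007, 0.1483], [0.0493, 0.0065, 0.1405], [0.0529, 0.0015, 0.1542], [0.043, 0.0057, 0.1506], [0.0455, 0.008, 0.143], [0.0589, 0.0023, 0.1511], [0.0496, 0.0093, 0.1478], [0.046, 0.0109, 0.1435], [0.0581, 0.0025, 0.155], [0.0385, 0.0013, 0.1553], [0.0466, 0.0107, 0.1431]]
tip 44 [[0.131, 0.0048, 0.1689], [0.1331, 0.0044, 0.1573], [0.1302, 0.0057, 0.1521], [0.1054, 0.0113, 0.1764], [0.1021, 0.0096, 0.1709], [0.1299, 0.0054, 0.1627], [0.1247, 0.0076, 0.1589], [0.1228, 0.008, 0.1703], [0.1069, 0.011, 0.1687]]
-180 78 [0.0372 0.0549]
-150 3 [0.0533 0.0538]
-120 5 [0.0338 0.0437]
-90 140 [0.0342 0.0536]
-60 142 [0.0347 0.0515]
-30 148 [0.0348 0.0517]
0 169 [0.0332 0.052 ]
30 181 [0.0335 0.0528]
60 99 [0.0357 0.0547]
90 49 [0.037  0.0529]
120 149 [0.0376 0.0528]
150 148 [0.0362 0.0533]
scene rod z 169 [0.15237735 0.1552393  0.15937344] v 0.005019908507908031 [[0.0573, 0.0074, 0.1592], [0.0486, 0.005, 0.1531], [0.0314, 0.0035, 0.1524], [0.0595, 0.0021, 0.1565], [0.051, 0.0062, 0.1517], [0.0473, 0.0096, 0.1414], [0.0221, 0.0051, 0.1508], [0.0551, 0.0095, 0.1505], [0.0399, 0.006, 0.1501], [0.0205, 0.0034, 0.1552], [0.0539, 0.0105, 0.1526], [0.0309, 0.0006, 0.1544], [0.0223, 0.005, 0.1505]]
tip 90 [[0.1322, 0.004, 0.1723], [0.1258, 0.0033, 0.1569], [0.1332, 0.0032, 0.1707], [0.1286, 0.0012, 0.1526], [0.1036, 0.0114, 0.1636], [0.1286, 0.0045, 0.1553], [0.1067, 0.0119, 0.1693], [0.1301, 0.0064, 0.1596], [0.1082, 0.0107, 0.1669]]
-150 2 [0.0351 0.0356]
-120 42 [0.0348 0.0538]
-90 119 [0.0341 0.0528]
-60 107 [0.0344 0.0518]
-30 103 [0.0358 0.0515]
0 134 [0.0359 0.0526]
30 158 [0.0346 0.0537]
60 95 [0.0374 0.0546]
```

{"name": "apply_moves", "arguments": {"targets": [{"dp": [0, 0, 0.002], "yaw": 0}, {"dp": [-0.002, -0.0005, 0.002], "yaw": 0}, {"dp": [-0.004, -0.001, 0.002], "yaw": 0}, {"dp": [-0.004, -0.001, 0.0005], "yaw": 0}, {"dp": [-0.004, -0.001, 0.0005], "yaw": 0}, {"dp": [-0.004, -0.001, 0.0005], "yaw": 0}]}}

```text
time_s: 19.93
tcp_pos: [0.5316, -0.041, 0.1767]
eef_rot: [180.0, -0.0, -165.7]
contact_force: [-0.1, 0.8, -1.1]
gripper_width: 0.0252
gripper_force: 20.0
```

```bash
python3 - <<'E'
from h import *
c=cap('side');save(c,'s5.png',(285,195,340,240),14)
d=np.array([np.cos(np.radians(104.3)),np.sin(np.radians(104.3))]);n=np.array([-d[1],d[0]])
s=get_state();p=s['tcp_pos'];print(p,s['contact_force'])
# predicted pixels in crop: roll hole circle at near face, r 26, 35 & 52; rod top
def px(u,v,z):
    X=np.r_[A+u*d+v*n,z];k=c['R']@X+c['t'];return ((c['fx']*k[0]/k[2]+c['cx']-285)*14,(c['fy']*k[1]/k[2]+c['cy']-195)*14)
rel=p[:2]-A;v0=rel@n;u0=rel@d;zc=p[2]-.0533;print(u0,v0,zc)
for R in(.026,.03,.035,.052):
    print(R,[tuple(np.round(px(u0-.0125,v0+R*np.cos(t),zc+R*np.sin(t)))) for t in(np.pi/2,0,-np.pi/2,np.pi)])
print('rod top',[np.round(px(u,0,.154)) for u in(.04,.06,.084,.13)],'fingertip z',np.round(px(u0-.0125,v0,p[2]-.022)))
E
```

```text
[ 0.5316527  -0.04100375  0.17672135] [ 0.33861075  0.38343601 -1.25753088]
0.08389239421518847 0.003225915357828263 0.1234213462217967
0.026 [(np.float64(379.0), np.float64(260.0)), (np.float64(268.0), np.float64(392.0)), (np.float64(385.0), np.float64(469.0)), (np.float64(495.0), np.float64(339.0))]
0.03 [(np.float64(379.0), np.float64(244.0)), (np.float64(250.0), np.float64(397.0)), (np.float64(385.0), np.float64(484.0)), (np.float64(512.0), np.float64(335.0))]
0.035 [(np.float64(378.0), np.float64(223.0)), (np.float64(228.0), np.float64(402.0)), (np.float64(386.0), np.float64(504.0)), (np.float64(533.0), np.float64(330.0))]
0.052 [(np.float64(376.0), np.float64(152.0)), (np.float64(152.0), np.float64(420.0)), (np.float64(388.0), np.float64(570.0)), (np.float64(606.0), np.float64(313.0))]
rod top [array([451., 309.]), array([414., 263.]), array([370., 210.]), array([290., 114.])] fingertip z [379. 238.]
```

View pics/s5.png

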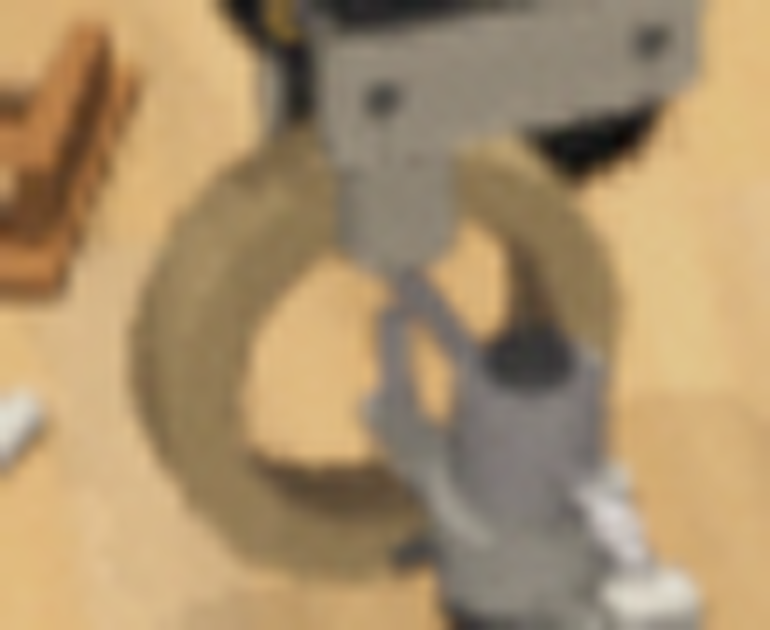

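The zoomed view shows the rod (420,290) just beneath the fingertip (400,270), near the top of the hole. The hole appears slightly larger than 52 mm, with edges at x = 245 and 510. I keep lowering by feel.

{"name": "apply_moves", "arguments": {"targets": [{"dp": [0, 0, -0.0006], "yaw": 0}, {"dp": [0, 0, -0.0012], "yaw": 0}, {"dp": [0, 0, -0.0012], "yaw": 0}, {"dp": [0, 0, -0.0012], "yaw": 0}]}}

```text
time_s: 20.32
tcp_pos: [0.5319, -0.041, 0.1759]
eef_rot: [-180.0, 0.0, -165.6]
contact_force: [-1.2, 1.3, 3.4]
gripper_width: 0.0249
gripper_force: 22.1
```

{"name": "apply_moves", "arguments": {"targets": [{"dp": [0, 0, -0.0004], "yaw": 0}, {"dp": [0, 0, -0.0007], "yaw": 0}, {"dp": [0, 0, -0.0007], "yaw": 0}, {"dp": [0, 0, -0.0007], "yaw": 0}]}}

```text
time_s: 20.65
tcp_pos: [0.5321, -0.0409, 0.1757]
eef_rot: [-180.0, 0.1, -165.6]
contact_force: [-2.5, 0.5, 7.0]
gripper_width: 0.0249
gripper_force: 24.3
```

{"name": "apply_moves", "arguments": {"targets": [{"dp": [0, 0, 0.0005], "yaw": 0}, {"dp": [0, 0, 0.001], "yaw": 0}, {"dp": [0, 0, 0.001], "yaw": 0}]}}

```text
time_s: 20.9
tcp_pos: [0.5319, -0.041, 0.176]
eef_rot: [-180.0, 0.0, -165.7]
contact_force: [0.0, 0.5, 2.6]
gripper_width: 0.0249
gripper_force: 21.9
```

{"name": "apply_moves", "arguments": {"targets": [{"dp": [0, 0, 0], "yaw": 0}, {"dp": [0, 0, 0], "yaw": 0}, {"dp": [0, 0, 0], "yaw": 0}, {"dp": [0, 0, 0], "yaw": 0}], "squeeze": 3}}

```text
time_s: 21.23
tcp_pos: [0.5318, -0.041, 0.1759]
eef_rot: [-180.0, 0.0, -165.7]
contact_force: [-0.5, 0.3, 4.1]
gripper_width: 0.0254
gripper_force: 4.7
```

```bash
cat >> h.py <<'E'
d=np.array([np.cos(np.radians(104.3)),np.sin(np.radians(104.3))]);n=np.array([-d[1],d[0]])
def ring():
    from scipy.optimize import least_squares
    for cn in('side','scene'):
        W=cloud(cap(cn)).reshape(-1,3);W=W[np.isfinite(W).all(1)]
        Q=np.c_[(W[:,:2]-A)@d,(W[:,:2]-A)@n,W[:,2]]
        Q=Q[(Q[:,0]>.06)&(Q[:,0]<.078)&(abs(Q[:,1])<.065)&(Q[:,2]<.15)&(Q[:,2]>.05)]
        hh=cv2.convexHull(Q[:,1:].astype(np.float32))[:,0]
        print(cn,'ring centre v,z',least_squares(lambda p:np.hypot(hh[:,0]-p[0],hh[:,1]-p[1])-.052,[0,.125],loss='soft_l1',f_scale=.002).x.round(4))
E
python3 - <<'E'
from h import *
ring();s=get_state();print(s['tcp_pos'],s['contact_force'],s['gripper_force'])
E
```

```text
side ring centre v,z [0.0019 0.1214]
scene ring centre v,z [0.0013 0.1224]
[ 0.5318343  -0.04098319  0.1759424 ] [-0.43340145  0.41998179  3.16677368] 4.676090179214754
```

{"name": "apply_moves", "arguments": {"targets": [{"dp": [0, 0, 0], "yaw": 0}, {"dp": [0, 0, 0], "yaw": 0}, {"dp": [0, 0, 0], "yaw": 0}, {"dp": [0, 0, 0], "yaw": 0}], "grip": 0.36}}

```text
time_s: 21.67
tcp_pos: [0.5318, -0.041, 0.1759]
eef_rot: [-180.0, 0.0, -165.7]
contact_force: [0.4, 0.0, 3.8]
gripper_width: 0.0282
gripper_force: 1.8
```

```bash
python3 - <<'E'
from h import *
ring();s=get_state();print(s['tcp_pos'],s['contact_force'],s['gripper_force'],s['gripper_width'])
E
```

```text
side ring centre v,z [0.0008 0.1157]
scene ring centre v,z [0.0015 0.1168]
[ 0.53180279 -0.04097443  0.17593969] [0.10822109 0.23756632 3.97095996] 1.8520226539112628 0.028423815728235605
```

The roll now hangs on the rod. I relieve the contact, open a little more and withdraw upward.

{"name": "apply_moves", "arguments": {"targets": [{"dp": [0, 0, 0.001], "yaw": 0}, {"dp": [0, 0, 0.0025], "yaw": 0}, {"dp": [0, 0, 0.0025], "yaw": 0}, {"dp": [0, 0, 0.0025], "yaw": 0}, {"dp": [0, 0, 0.0025], "yaw": 0}], "grip": 0.2}}

```text
time_s: 22.18
tcp_pos: [0.5315, -0.041, 0.1781]
eef_rot: [180.0, -0.0, -165.7]
contact_force: [0.3, -0.2, -0.4]
gripper_width: 0.0351
gripper_force: 0.0
```

{"name": "apply_moves", "arguments": {"targets": [{"dp": [0, 0, 0.003], "yaw": 0}, {"dp": [0, 0, 0.008], "yaw": 0}, {"dp": [0, 0, 0.014], "yaw": 0}, {"dp": [0, 0, 0.022], "yaw": 0}, {"dp": [0, 0, 0.035], "yaw": 0}, {"dp": [0, 0, 0.055], "yaw": 0}, {"dp": [0, 0, 0.08], "yaw": 0}, {"dp": [0, 0, 0.11], "yaw": 0}, {"dp": [0, 0, 0.13], "yaw": 0}, {"dp": [0, 0, 0.13], "yaw": 0}]}}

```text
time_s: 23.02
tcp_pos: [0.5337, -0.0411, 0.3143]
eef_rot: [-179.9, 0.5, -165.6]
contact_force: [0.6, -0.3, 0.5]
gripper_width: 0.0346
gripper_force: 0.0
```

```bash
python3 - <<'E'
from h import *
ring();s,W=wcloud('w9.png');print(s['tcp_pos'],s['contact_force'],s['gripper_width']);rod(W)
Q=np.c_[(W[:,:2]-A)@d,(W[:,:2]-A)@n,W[:,2]];Q=Q[(abs(Q[:,1])<.06)&(Q[:,0]>.02)&(Q[:,0]<.14)&(Q[:,2]>.10)&(Q[:,2]<.18)]
t=Q[Q[:,2]>.157];print('top',len(t),t.min(0),t.max(0))
E
```

```text
side ring centre v,z [0.0009 0.1164]
scene ring centre v,z [0.002  0.1172]
[ 0.53196941 -0.04087395  0.30983093] [ 0.4580177  -0.86095524 -0.32569577] 0.03506647678267066
hist [(105, 317), (100, 243), (125, 220), (-85, 184)]
107.5 105.88309901684252 fit -75.826546 0.02015259257595841 0.1199852196220729
102.5 105.4625301221173 fit -75.02084 0.020468490036531395 0.1199852196220729
top 1830 [ 0.07215891 -0.0340579   0.15705094] [0.13394532 0.03363768 0.17225979]
```

{"name": "apply_moves", "arguments": {"targets": [{"dp": [0, 0, 0.02], "yaw": 0}, {"dp": [0, 0, 0.04], "yaw": 0}, {"dp": [0, 0, 0.04], "yaw": 0}, {"dp": [0, 0, 0.04], "yaw": 0}, {"dp": [0, 0, 0.04], "yaw": 0}, {"dp": [0, 0, 0.04], "yaw": 0}, {"dp": [0, 0, 0.04], "yaw": 0}, {"dp": [0, 0, 0.04], "yaw": 0}, {"dp": [0, 0, 0.04], "yaw": 0}, {"dp": [0, 0, 0.04], "yaw": 0}, {"dp": [0, 0, 0.04], "yaw": 0}, {"dp": [0, 0, 0.04], "yaw": 0}, {"dp": [0, 0, 0.04], "yaw": 0}, {"dp": [0, 0, 0.04], "yaw": 0}, {"dp": [0, 0, 0.04], "yaw": 0}, {"dp": [0, 0, 0.04], "yaw": 0}, {"dp": [0, 0, 0.04], "yaw": 0}, {"dp": [0, 0, 0.04], "yaw": 0}]}}

```text
time_s: 24.67
tcp_pos: [0.5317, -0.041, 0.3484]
eef_rot: [180.0, 0.0, -165.7]
contact_force: [-0.7, 0.3, -0.4]
gripper_width: 0.0348
gripper_force: 0.0
```

```bash
python3 - <<'E'
from h import *
ring();a=cap('side')['image'].astype(int);[cap('side') for _ in range(4)];b=cap('side')['image'].astype(int)
print('diff',abs(a-b)[180:280,260:380].max());ring()
s,W=wcloud();rod(W);print(s['time_s'])
E
```

```text
side ring centre v,z [0.0012 0.1155]
scene ring centre v,z [0.001  0.1159]
diff 21
side ring centre v,z [0.0014 0.1167]
scene ring centre v,z [0.0015 0.1158]
hist [(105, 247), (100, 172), (125, 165), (-85, 138)]
107.5 106.00245837284386 fit -75.95772 0.020300855885406217 0.11999523320259399
102.5 105.62592930925358 fit -75.37491 0.020300855885406217 0.11999523320259399
25.1667
```

```bash
python3 - <<'E'
from h import *
print(r.close_job())
E
```

```text
the job is handed in; nothing more can be done
None
```

The hook was turned to its stop pin (4.6 N felt there) and stayed caught when released; the roll of tape hangs still on it by its hole, having slipped about 5 mm onto the rod at release, and the job was handed in at about 25 s.

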